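# Close the rivet pot with its sprung cap

## Task

Close the open rivet pot on the leather bench so that no dust gets in: pick up the blue cap by pinching its two yellow side tabs together, fit its plug into the mouth of the pot and press it gently down against the orange sealing ring, then let the tabs spring out under the rim so that the cap stays locked home, level and by itself. Press no harder than 25 N, and leave the thread spool, the small jar and the wax tin where they stand.

Things in the scene. Friction and masses are not known exactly. Their poses are not given: they have to be found in the camera images.
- cap: (mm) Loose blue cap with yellow tabs, 82 g, upright on the bench. Origin: centre of the plug's flat foot, z up. Black plug: diameter 61.6, 13 high, foot chamfered to 57 over the lowest 2.5. Blue flange on it: diameter 86, from 13 to 17 above the origin. The tabs are on its +y and -y sides and move along y; grip across them, fingers closing along the cap's y. Any yaw fits the pot.
- cap_grip (a point): (mm) On the cap's axis, 37 above its origin, between the two upright finger tabs (each 26 wide along x, 6 thick, from 17.5 to 43.5 above the origin). Their outer faces are 42 apart when free, 30 pinched to the stop (a little less in a hard grip). Axes as the cap's.
- tab_a (a joint): Travel in m of the tab on the cap's +y side: 0 sprung out, 0.006 pinched to its stop; spring 5 N at 0, 8 N at 0.006. The tab carries a latch (in mm: 12 wide, 3 thick, 1.5 to 4.5 above the cap's origin) that pokes out of the plug to 35.5 from the axis at 0 and is drawn in to 29.5 at 0.006; it passes the pot's lip only above about 0.004.
- tab_b (a joint): The same for the tab on the cap's -y side. In the pot: the in-turned lip at the rim is 5 mm thick and leaves a round mouth of diameter 64 mm; below it the inside widens to diameter 80 mm, where the latches spring out. Locked, the ring holds them up against the lip, with the flange about 3.5 mm above the rim and seal at about 0.0035.
- block: (mm) Fixed round dark wood block, diameter 128, 26 high; origin at the centre of its underside on the bench, z up. In it, on the same axis, a cream round pot of diameter 92 is clamped at a height that differs each time and is not measured: its rim stands 70 to 98 above the origin, so feel for it. It does not yield. The rim may crack above 25 N. The cap's origin ends on this axis.
- seal (a joint): How far (m) the orange sealing ring (diameter 69 to 79 mm), sprung in the pot's rim, is pressed down by the cap's flange. 0: free, 7 mm above the rim, 1.5 N at first touch; 0.0035: 5 N, the cap's latches just pass the lip's lower edge; 0.007: 8.5 N, flush, the flange meets the hard rim; stop before. Released sooner than 0.0035, the latches only rub on the lip and the ring lifts the cap again.
- spool: (mm) Blue thread spool, loose, standing, diameter 44, 52 high; origin at the centre of its underside.
- bottle: (mm) Small amber jar with black lid, loose, standing, diameter 40, 75 high; origin at the centre of its underside.
- wax: (mm) Low round aluminium wax tin, loose, diameter 52, 28 high; origin at the centre of its underside.
Things that resemble listed ones, but are neither listed nor needed, are in the scene too. What is shaped like the cap but pink or white is not meant.

How it is judged:
By the outcome, as a careful person would: the job done as asked, in the order asked, and still so for the second after the job is handed in, with the robot touching nothing.
It also fails if it takes over 51 s, if anything falls off the work surface, if the arm or the gripper's body presses on something with over 40 N, if the wrist force passes 120 N, or if a joint passes its speed limit or range.

## Robot

A 6-joint arm with a two-finger parallel gripper is mounted at the origin on the work surface. World frame = base frame: x ahead of the robot, y to its left, z up, the work surface at z = 0. Lengths are in m, angles in rad, forces in N, time in s.
With the tool pointing down it reaches from about 0.425 to 0.95 m from the base axis. Payload 3.5 kg.
Tool frame: the origin (TCP) lies midway between the tips of the shut fingers; the grasp point (between the pads) lies 19 mm behind it (ctrl.pinch_z is the distance from the TCP to the grasp point, in m); z points along the fingers, y is the line along which they close (so a half turn about z gives the same grasp; the last joint's range is limited). The gripper opens to 85 mm and grips with 20 to 120 N. Pads are 22 mm wide; open, the fingers measure 114 mm over their backs; the gripper's body (76 mm by 85 mm) begins 54 mm behind the grasp point. The pads swing forward as they close: fully open they stand 13 mm farther back than shut.
Start: joints at [-1.41, 0.286, 1.577, -0, 1.279, -0.15], TCP at [0.206, -0.643, 0.231] pointing down, gripper open.
Joint ranges: [-2.77, 2.77], [-0.9, 2.22], [0.21, 2.48], [-1.53, 4.67], [0.24, 2.81], [-2.84, 2.84]. Speed limits (rad/s): [2.79, 2.79, 3.14, 3.14, 3.14, 3.14].

## Interface

Orientations are given as a unit quaternion [x, y, z, w].
In Python, from plant import get_state, viewer, sign_off, ctrl gives the robot as it stands. The module is installed in compiled form; this text tells all that it offers.
- The arm moves only by the shell command python3 -m handwheel 'ROWS' [FORCE]. ROWS is JSON, a list that holds one entry, the list of rows, each a list of 5 numbers: the finger opening in m, from 0 to 0.0854, then the shift along the tool's x, y, z in m, then the turn about the tool's z in degrees. In form: [[[claw, x, y, z, spin], ...]]. A call has 1 to 12 rows; each row shifts and turns the commanded pose from where the row before left it, along the tool's axes as they then stand; what a row does not reach is not made up. A row lasts 1/12 s, in which the tool goes at most 41.7 mm and 7.16 degrees, less where a joint would pass 70% of its speed; a pose out of reach is approached as far as the arm can. A call is refused whole if a number of a shift passes 0.0417 or a number of a turn 7.16, either way. A call with a gripper value outside its range is refused whole. The fingers move at their own pace and stop on an object; FORCE is the grip in N (left out, the last holds). Time passes only in rows, so rows that do not move let the fingers close. It gives the time, the measured TCP pose, the force, the opening and the grip force at its end, in the units of the state.
- get_state(): the state, without advancing time (a new reading comes with each control period).
- viewer.read_camera(name): name is "side" or "top" or "wrist"; returns the picture (480x640x3 uint8, blue, green, red); there is no depth.
- viewer.camera_params(name): a dict with "fov_y" (degrees; the focal length in pixels is half the picture's height over the tangent of half this angle, whatever the lens; pixels are square), "cx", "cy" (the principal point, pixels), "xyz" and "attitude" of the camera in the world; the wrist camera has in their place "hand_eye" (4x4, takes a point from camera to tool coordinates, whose origin is the TCP and whose axes are the flange's). Camera axes: x right, y up, looking along -z (the intrinsics and any distortion apply to the point x, -y, -z); pixel columns grow to the right and rows downward; lengths in m; the calibration is good to about 2 mm. A picture is of the moment at which its call begins: read the wrist's pose just before it. camera_params takes no time and is no camera call.
- sign_off(): hands the job in; it is judged then, once.
Trained networks look in the newest picture that a camera, given by its name, has taken for a name from the list of things; names that differ only in an ending like _2 or _b are one class to them, and where a whole thing is asked for, a point or a joint stands for the part that bears it (a point fixed in the world has none). Each returns a list of dicts, best first, with "confidence" (0 to 1); they miss things now and then, are a little off and sometimes report something else, mostly with a low value. They report only what shows in the picture. A call takes as long as a camera call. They do not tell look-alikes from the thing itself.
- viewer.look_for(camera, name): "extent" ([left, top, width, height] as shares, 0 to 1, of the picture: columns of its width, rows of its height, round what is visible of it).
- viewer.outline_of(camera, name): "mask" (480x640 bool, what is visible of it) and "extent" ([left, top, width, height] as shares, 0 to 1, of the picture: columns of its width, rows of its height, round what is visible of it).
- viewer.pinpoint(camera, name): "xy" ([column, row] as shares, 0 to 1, of the picture: columns of its width, rows of its height: a listed point, or the origin of a listed thing).
The state is a dict: "time": time; "qpos": joint angles; "dq": joint speeds; "joint_efforts": joint torques, N m; "eef_pos": TCP position; "tcp_rot": TCP orientation; "contact_force": force on the tool from outside, world axes, zero at the start; "wrist_torque": the same for the moment, N m; "opening": opening from 0.0 (shut) to 1.0 (fully open); "finger_force": force on a finger pad.
Only numpy, scipy, OpenCV 4.12 (cv2) and the standard library are available. Lean on these libraries where they do the work, as an engineer would, in place of code of your own. Each camera call takes 0.05 s, during which the arm holds its last target. There are 200 camera calls.

## Working session

There is one attempt and no reset: what is moved stays moved. The work goes in short steps, Python scripts to look and compute and a shell command to move; the robot and the scene stay as the last step left them, time stands still between calls to the robot, and variables do not carry over. Pictures are saved under pics/ and viewed, at most 10 in all, crops included, and the job is handed in when it is done.

```bash
mkdir -p pics; cat > h.py <<'E'
import numpy as np, cv2
from scipy.spatial.transform import Rotation as R
from plant import get_state, viewer, sign_off, ctrl
def ray(cam,u,v,st=None):
    p=viewer.camera_params(cam); f=240/np.tan(np.radians(p['fov_y'])/2)
    d=np.array([(u-p['cx'])/f,-(v-p['cy'])/f,-1.])
    if cam=='wrist':
        st=st or get_state(); T=np.array(p['hand_eye']); Rt=R.from_quat(st['tcp_rot']).as_matrix()
        return Rt@T[:3,3]+np.array(st['eef_pos']), Rt@T[:3,:3]@d
    a=np.array(p['attitude']); M=R.from_quat(a).as_matrix() if a.size==4 else a.reshape(3,3) if a.size==9 else None
    return np.array(p['xyz']),M@d
def at(cam,u,v,z,st=None):
    o,d=ray(cam,u,v,st); return o+d*(z-o[2])/d[2]
E
python3 - <<'E'
from h import *
for c in ('side','top','wrist'): print(c,viewer.camera_params(c))
s=get_state(); print(s, ctrl.pinch_z)
for c in ('side','top'):
    im=viewer.read_camera(c); cv2.imwrite(f'pics/{c}0.png',im)
    for n in ('cap','cap_grip','block','spool','bottle','wax'):
        r=viewer.pinpoint(c,n)
        print(c,n,[(np.round(np.array(q['xy'])*[640,480],1),round(q['confidence'],2)) for q in r[:4]])
E
```

```text
side {'fov_y': 57.61704751124261, 'cx': 322.5691634760776, 'cy': 245.5801189128129, 'xyz': array([ 0.52857647, -0.38008042,  0.55544713]), 'attitude': array([ 0.3633502 , -0.0369357 , -0.07359306,  0.92800671])}
top {'fov_y': 56.37781714201918, 'cx': 319.87493490608455, 'cy': 233.4427877113541, 'xyz': array([0.54876726, 0.07331877, 0.85934524]), 'attitude': array([-0.01269144,  0.03678697,  0.70924411, -0.70388809])}
wrist {'fov_y': 68.46946053273294, 'cx': 319.4810566007856, 'cy': 235.25052415137677, 'hand_eye': array([[-7.55067299e-04,  9.62291439e-01,  2.72019514e-01,
         6.83310491e-02],
       [ 9.99998820e-01,  1.09047961e-03, -1.08188115e-03,
         6.07552150e-04],
       [-1.33771670e-03,  2.72018376e-01, -9.62291127e-01,
        -1.42632396e-01],
       [ 0.00000000e+00,  0.00000000e+00,  0.00000000e+00,
         1.00000000e+00]])}
{'time': 0.0, 'qpos': array([-1.40997127e+00,  2.87152524e-01,  1.57815003e+00, -1.41919103e-06,
        1.27858801e+00, -1.50008042e-01]), 'dq': array([ 0.00048156,  0.00067628, -0.00188751,  0.0002048 ,  0.00067573,
        0.00112208]),
[... 663 characters left out ...]
array([346.5, 227.1]), 0.75), (array([263.7, 212. ]), 0.65), (array([263.5, 158.9]), 0.57)]
side block [(array([314.7, 416.6]), 0.59)]
side spool [(array([371.2, 200.7]), 0.79)]
side bottle [(array([469.1, 449.5]), 0.84)]
side wax [(array([421.5, 314.2]), 0.91)]
top cap [(array([276.8, 205.6]), 0.98), (array([246.4, 280.9]), 0.83), (array([325.6, 293. ]), 0.81), (array([160.1, 268.6]), 0.73)]
top cap_grip [(array([322.4, 295.5]), 0.79), (array([152.6, 271.7]), 0.77), (array([242.7, 276.6]), 0.59), (array([275.9, 202.6]), 0.57)]
top block [(array([424.4, 254.4]), 0.87)]
top spool [(array([230.2, 165.9]), 0.74)]
top bottle [(array([458.7, 169.3]), 0.65)]
top wax [(array([359.2, 160.5]), 0.94)]
```

View pics/side0.png

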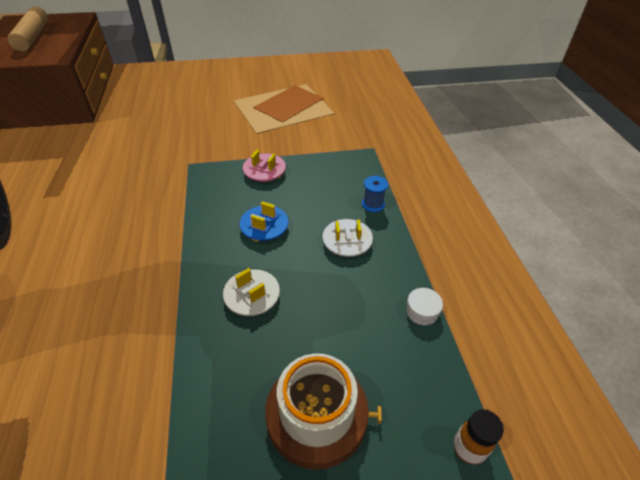

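View pics/top0.png

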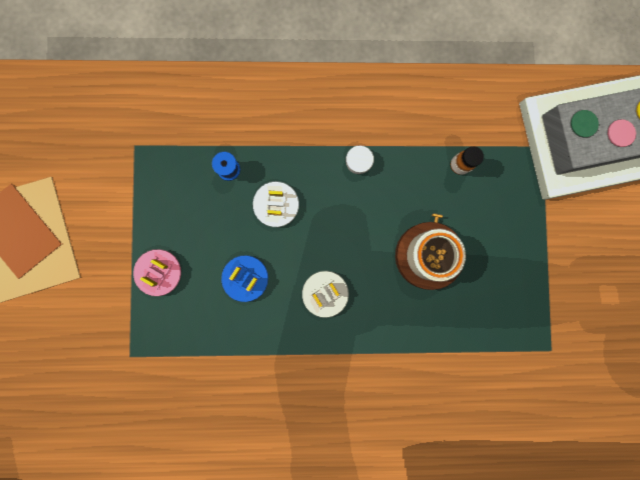

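```bash
python3 - <<'E'
from h import *
P={'side':{'cap':[(343.8,244.2),(263.5,224.1),(252,295.4),(263.8,173.2)],'block':[(314.7,416.6)],'spool':[(371,201)],'bottle':[(469,449)],'wax':[(421,314)]},
'top':{'cap':[(276.8,205.6),(246.4,280.9),(325.6,293),(160,268.6)],'block':[(424.4,254.4)],'spool':[(230,166)],'bottle':[(459,169)],'wax':[(359,160)]}}
for c in P:
  for n in P[c]: print(c,n,[np.round(at(c,u,v,0),3)[:2] for u,v in P[c][n]])
E
```

```text
side cap [array([0.658, 0.124]), array([0.524, 0.195]), array([0.494, 0.038]), array([0.535, 0.344])]
side block [array([ 0.563, -0.165])]
side spool [array([0.732, 0.228])]
side bottle [array([ 0.742, -0.233])]
side wax [array([ 0.746, -0.036])]
top cap [array([0.663, 0.126]), array([0.519, 0.184]), array([0.495, 0.034]), array([0.544, 0.347])]
top block [array([ 0.567, -0.158])]
top spool [array([0.741, 0.216])]
top bottle [array([ 0.734, -0.231])]
top wax [array([ 0.752, -0.034])]
```

The only blue cap is at (263,224) in the side view and (246,280) in the top view. The two white caps and the pink one are decoys. The pot is at (437,255) in the top view. Next I'll refine the cap's pose and the tab yaw.

```bash
cat >> h.py <<'E'
def tool(dx,dy,dz=0,st=None):
    st=st or get_state(); return R.from_quat(st['tcp_rot']).as_matrix().T@np.array([dx,dy,dz])
def yaw(st): 
    x=R.from_quat(st['tcp_rot']).as_matrix()[:,0]; return np.degrees(np.arctan2(x[1],x[0]))
def tabs(im,roi):
    h=cv2.cvtColor(im,cv2.COLOR_BGR2HSV); m=((h[...,0]>18)&(h[...,0]<36)&(h[...,1]>120)&(h[...,2]>90)).astype(np.uint8)
    k=np.zeros_like(m);x0,y0,x1,y1=roi;k[y0:y1,x0:x1]=1
    n,_,s,c=cv2.connectedComponentsWithStats(m*k)
    return [(c[i],s[i,4]) for i in range(1,n) if s[i,4]>12]
E
python3 - <<'E'
from h import *
im=cv2.imread('pics/top0.png')
for c,a in tabs(im,(222,255,270,302)): print(c,a,at('top',*c,0.04))
im=cv2.imread('pics/side0.png')
for c,a in tabs(im,(238,195,292,245)): print(c,a,at('side',*c,0.035))
# rim/ring: ellipse centre of orange
for cam,roi in (('top',(405,220,475,285)),('side',(270,345,365,450))):
    im=cv2.imread(f'pics/{cam}0.png');h=cv2.cvtColor(im,cv2.COLOR_BGR2HSV)
    m=((h[...,0]>5)&(h[...,0]<18)&(h[...,1]>190)&(h[...,2]>160)).astype(np.uint8)*255
    k=np.zeros_like(m);x0,y0,x1,y1=roi;k[y0:y1,x0:x1]=1;m*=k
    n,l,s,c=cv2.connectedComponentsWithStats(m);i=1+np.argmax(s[1:,4]);pts=np.argwhere(l==i)[:,::-1]
    e=cv2.fitEllipse(cv2.convexHull(pts.astype(np.int32)));print(cam,e,s[i])
    for z in (.077,.085,.095,.105): print(z,at(cam,*e[0],z)[:2])
s=get_state();print(yaw(s));
for t in ((.45,-.3),(.522,.19)): print(tool(t[0]-s['eef_pos'][0],t[1]-s['eef_pos'][1]))
E
```

```text
[234.64150943 273.11320755] 53 [0.53504321 0.20030115 0.04      ]
[251.26415094 283.90566038] 53 [0.51528322 0.17027772 0.04      ]
[267.80645161 208.65806452] 155 [0.5343632  0.19659255 0.035     ]
[257.83108108 222.10810811] 148 [0.51487715 0.16516003 0.035     ]
top ((440.0187072753906, 254.5882110595703), (43.11089324951172, 43.94707107543945), 118.92338562011719) [419 233  43  44 272]
0.077 [ 0.56481874 -0.1651578 ]
0.085 [ 0.5646546  -0.16271922]
0.095 [ 0.56444943 -0.159671  ]
0.105 [ 0.56424426 -0.15662277]
side ((316.4173889160156, 393.57958984375), (55.740901947021484, 65.62968444824219), 90.71664428710938) [285 399  65  23 171]
0.077 [ 0.56376987 -0.16897655]
0.085 [ 0.56318141 -0.17250636]
0.095 [ 0.56244583 -0.17691864]
0.105 [ 0.56171026 -0.18133091]
17.805531568525506
[ 3.36675790e-01 -2.51760894e-01 -1.34135156e-05]
[ 5.55062721e-01 -6.96273152e-01 -3.25159395e-05]
```

```bash
python3 -m handwheel '[[[0.0854,0.0374,-0.028,0,0],[0.0854,0.0374,-0.028,0,0],[0.0854,0.0374,-0.028,0,0],[0.0854,0.0374,-0.028,0,0],[0.0854,0.0374,-0.028,0,0],[0.0854,0.0374,-0.028,0,0],[0.0854,0.0374,-0.028,0,0],[0.0854,0.0374,-0.028,0,0],[0.0854,0.0374,-0.028,0,0]]]' 30
python3 -m handwheel '[[[0.0854,0.0182,-0.037,0,0],[0.0854,0.0182,-0.037,0,0],[0.0854,0.0182,-0.037,0,0],[0.0854,0.0182,-0.037,0,0],[0.0854,0.0182,-0.037,0,0],[0.0854,0.0182,-0.037,0,0],[0.0854,0.0182,-0.037,0,0],[0.0854,0.0182,-0.037,0,0],[0.0854,0.0182,-0.037,0,0],[0.0854,0.0182,-0.037,0,0],[0.0854,0.0182,-0.037,0,0],[0.0854,0.0182,-0.037,0,0]]]'
python3 -m handwheel '[[[0.0854,0,0,0,7.1],[0.0854,0,0,0,7.1],[0.0854,0,0,0,7.1],[0.0854,0,0,0,7.1],[0.0854,0,0,0,7.1],[0.0854,0,0,0,7.1],[0.0854,0,0,0,7.1],[0.0854,0,0,0,1.3],[0.0854,0,0,0,0]]]'
python3 - <<'E'
from h import *
s=get_state();print(yaw(s),s['eef_pos'],s['qpos'])
im=viewer.read_camera('wrist');cv2.imwrite('pics/w1.png',im)
for n in('cap','cap_grip'):print([(np.array(q['xy'])*[640,480],q['confidence'],at('wrist',*(np.array(q['xy'])*[640,480]),0 if n=='cap' else .037,s)) for q in viewer.pinpoint('wrist',n)[:3]])
for c,a in tabs(im,(0,0,640,480)):print(c,a,at('wrist',*c,.035,s))
E
```

```text
time: 1.45
eef_pos: [0.4244, -0.3351, 0.2317]
tcp_rot: [0.988, 0.155, 0.0, 0.0]
contact_force: [0.4, -1.9, -0.5]
opening: 1.001
finger_force: 0.0
time: 2.45
eef_pos: [0.4956, 0.1548, 0.2318]
tcp_rot: [0.988, 0.155, 0.001, 0.0]
contact_force: [-0.2, -0.6, 0.4]
opening: 0.999
finger_force: 0.0
time: 3.2
eef_pos: [0.4957, 0.1527, 0.2315]
tcp_rot: [0.959, -0.285, 0.0, -0.0]
contact_force: [-0.5, -0.3, 0.5]
opening: 0.996
finger_force: 0.0
-33.08594522777102 [0.49570003 0.15265194 0.2314613 ] [ 1.02963351e-01 -6.21026914e-02  1.95670296e+00 -2.24853449e-05
  1.24673367e+00  2.25122550e+00]
[(array([241.984,  42.912]), 0.84, array([0.66504049, 0.12919551, 0.        ])), (array([415.808, 137.52 ]), 0.66, array([0.49782537, 0.03232017, 0.        ])), (array([156.608, 263.184]), 0.58, array([0.53768643, 0.34299733, 0.        ]))]
[(array([235.008,  28.992]), 0.91, array([0.66581566, 0.12633053, 0.037     ])), (array([277.632, 203.904]), 0.88, array([0.52205431, 0.18256212, 0.037     ])), (array([138.816, 276.288]), 0.87, array([0.53819661, 0.34495678, 0.037     ]))]
[226.42248062  12.89922481] 516 [0.68022838 0.12518387 0.035     ]
[248.59398496  53.32080201] 399 [0.6448326  0.12785197 0.035     ]
[435.26       124.16333333] 300 [0.50360253 0.01931247 0.035     ]
[415.97379913 160.45851528] 229 [0.48461019 0.04996047 0.035     ]
[257.12719298 202.37280702] 228 [0.53401534 0.19880693 0.035     ]
[294.0052356  202.72251309] 191 [0.51411376 0.1689539  0.035     ]
[138.08917197 260.47133758] 314 [0.55169312 0.33547946 0.035     ]
[144.07831325 292.49698795] 332 [0.52123178 0.3537831  0.035     ]
[ 10.         384.94594595] 37 [0.51718152 0.55605742 0.035     ]
```

View pics/w1.png

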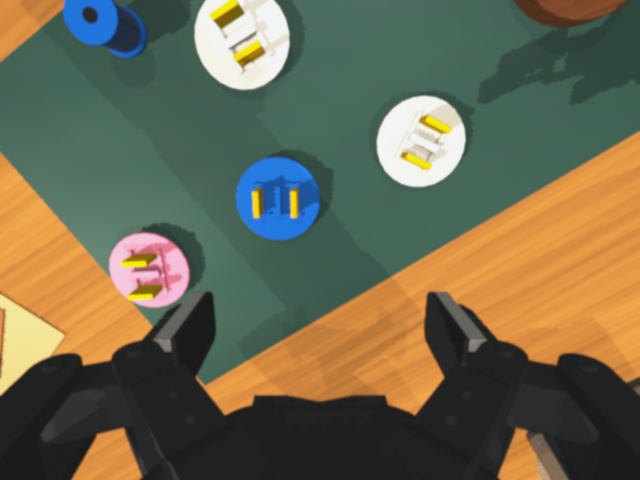

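Blue cap at (277,200), with its tabs at (257,202) and (294,203). They line up with the finger axis and nothing blocks the approach. I'll move above it and look again.

```bash
python3 -m handwheel '[[[0.0854,0.0023,-0.0138,0.025,0.2],[0.0854,0.0023,-0.0138,0.025,0.2],[0.0854,0.0023,-0.0138,0.025,0.2],[0.0854,0,0,0.025,0],[0.0854,0,0,0,0],[0.0854,0,0,0,0]]]'
cat > look.py <<'E'
from h import *
s=get_state();print(yaw(s),s['eef_pos'])
im=viewer.read_camera('wrist');cv2.imwrite('pics/w2.png',im)
h=cv2.cvtColor(im,cv2.COLOR_BGR2HSV);m=((h[...,0]>95)&(h[...,0]<125)&(h[...,1]>150)&(h[...,2]>70)).astype(np.uint8)
n,l,st,c=cv2.connectedComponentsWithStats(m);i=1+np.argmax(st[1:,4]);x,y,w,hh=st[i,:4]
e=cv2.fitEllipse(cv2.convexHull(np.argwhere(l==i)[:,::-1].astype(np.int32)));print(e)
print('flange',at('wrist',*e[0],.017,s))
T=[]
for c,a in tabs(im,(x,y,x+w,y+hh)):
    T.append(at('wrist',*c,.0435,s));print(c,a,T[-1])
for q in viewer.pinpoint('wrist','cap_grip')[:2]: print(q['confidence'],at('wrist',*(np.array(q['xy'])*[640,480]),.037,s))
for t in (at('wrist',*e[0],.017,s),): print(tool(*(t-s['eef_pos'])[:2],0,s))
E
python3 look.py
```

```text
time: 3.85
eef_pos: [0.523, 0.1833, 0.1299]
tcp_rot: [0.957, -0.29, -0.002, 0.001]
contact_force: [-0.3, -0.5, 0.3]
opening: 0.998
finger_force: 0.0
-33.73136149366794 [0.52303067 0.18327249 0.12985959]
((315.58856201171875, 227.8377685546875), (111.73291778564453, 114.83966064453125), 92.16616821289062)
flange [0.5260067  0.18317242 0.017     ]
[289.31941032 237.13022113] 407 [0.53616666 0.19750204 0.0435    ]
[341.35897436 236.28461538] 390 [0.51709315 0.16798535 0.0435    ]
0.82 [0.53655569 0.34411749 0.037     ]
0.62 [0.52330735 0.18338365 0.037     ]
[ 2.53099769e-03 -1.56890817e-03 -1.22193849e-05]
```

View pics/w2.png

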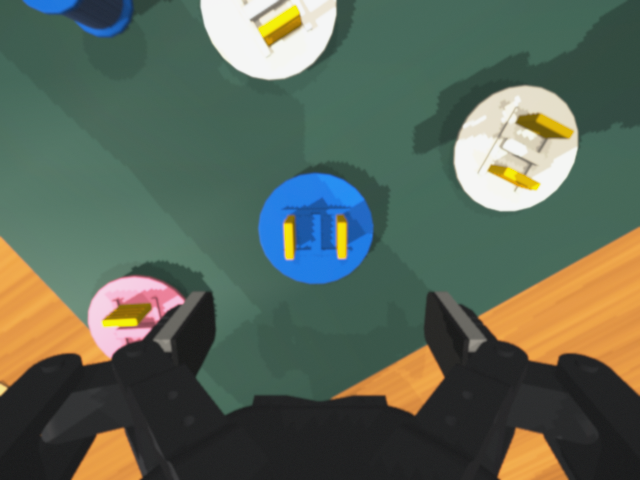

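The midpoint of the tab tops and the flange centre agree at about (0.526, 0.183), with the flange ellipse centred at (316,228). I'll descend with a small correction and pinch.

```bash
python3 -m handwheel '[[[0.0854,0.0029,-0.0016,0.027,-0.6],[0.0854,0,0,0.03,0],[0.0854,0,0,0.028,0],[0.0854,0,0,0.016,0],[0.0854,0,0,0.008,0],[0.0854,0,0,0,0],[0.0854,0,0,0,0]]]' 40
python3 -m handwheel '[[[0.028,0,0,0,0],[0.028,0,0,0,0],[0.028,0,0,0,0],[0.028,0,0,0,0],[0.028,0,0,0,0],[0.028,0,0,0,0],[0.028,0,0,0,0],[0.028,0,0,0,0],[0.028,0,0,0,0],[0.028,0,0,0,0]]]' 40
python3 -c "
from h import *
s=get_state();print(s['eef_pos'],s['opening']*.0854,s['finger_force'])
cv2.imwrite('pics/w3.png',viewer.read_camera('wrist'))"
```

```text
time: 4.53
eef_pos: [0.529, 0.1833, 0.0241]
tcp_rot: [0.958, -0.286, 0.001, -0.001]
contact_force: [0.6, -0.6, 0.4]
opening: 1.005
finger_force: 0.0
time: 5.37
eef_pos: [0.5286, 0.1833, 0.0246]
tcp_rot: [0.958, -0.285, 0.001, -0.0]
contact_force: [-2.8, -0.7, 9.0]
opening: 0.333
finger_force: 23.0
[0.52859642 0.18330735 0.02458133] 0.028464276644512655 23.038594722747803
```

View pics/w3.png

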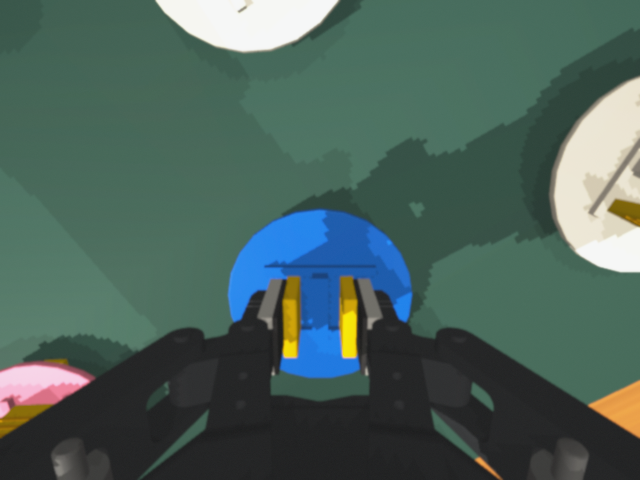

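Both tabs are pinched: the opening is 28.5 mm and both yellow tabs (292 and 348, 317) sit between the pads. Lifting now.

```bash
python3 -m handwheel '[[[0.028,0,0,-0.01,0],[0.028,0,0,-0.02,0],[0.028,0,0,-0.035,0],[0.028,0,0,-0.04,0],[0.028,0,0,-0.04,0],[0.028,0,0,-0.025,0],[0.028,0,0,0,0],[0.028,0,0,0,0]]]'
python3 -m handwheel '[[[0.028,0.0243,0.0302,0,0],[0.028,0.0243,0.0302,0,0],[0.028,0.0243,0.0302,0,0],[0.028,0.0243,0.0302,0,0],[0.028,0.0243,0.0302,0,0],[0.028,0,0,0,0],[0.028,0,0,0,0],[0.028,0,0,0,0]]]'
cat > pot.py <<'E'
from h import *
import sys
s=get_state();print(yaw(s),s['eef_pos'],s['opening']*.0854)
im=viewer.read_camera('wrist');cv2.imwrite(f'pics/{sys.argv[1]}.png',im)
h=cv2.cvtColor(im,cv2.COLOR_BGR2HSV)
def ell(m):
    n,l,st,c=cv2.connectedComponentsWithStats(m.astype(np.uint8));i=1+np.argmax(st[1:,4])
    return cv2.fitEllipse(cv2.convexHull(np.argwhere(l==i)[:,::-1].astype(np.int32))),st[i]
print('ring',ell((h[...,0]>5)&(h[...,0]<18)&(h[...,1]>190)&(h[...,2]>150)))
e,st=ell((h[...,0]>95)&(h[...,0]<125)&(h[...,1]>150)&(h[...,2]>70));print('flange',e,st)
for n in('block','cap'):print(n,[(np.array(q['xy'])*[640,480],q['confidence'],at('wrist',*(np.array(q['xy'])*[640,480]),0,s)) for q in viewer.pinpoint('wrist',n)[:2]])
# cap in tool frame: flange top plane
p=at('wrist',*e[0],s['eef_pos'][2]-.0245+.017,s);print('cap in tool',tool(*(p-s['eef_pos']),s))
E
python3 pot.py w4
```

```text
time: 6.08
eef_pos: [0.5285, 0.1834, 0.1948]
tcp_rot: [0.958, -0.286, 0.002, -0.001]
contact_force: [-0.0, -0.1, -1.7]
opening: 0.33
finger_force: 21.6
time: 6.75
eef_pos: [0.5453, -0.0094, 0.1901]
tcp_rot: [0.958, -0.286, -0.002, -0.0]
contact_force: [0.5, 0.1, -1.0]
opening: 0.334
finger_force: 21.6
-33.241389281092566 [ 0.54526239 -0.00938195  0.19013595] 0.02850499597524231
ring (((498.4157409667969, 85.39265441894531), (112.6557846069336, 127.33682250976562), 49.697208404541016), array([ 439,   26,  122,  120, 1621], dtype=int32))
flange ((319.3913879394531, 292.7597961425781), (168.28575134277344, 183.05606079101562), 88.84566497802734) [  228   209   184   169 15747]
block [(array([453.888,  95.28 ]), 0.86, array([ 0.56543496, -0.16587382,  0.        ]))]
cap [(array([128.512, 183.888]), 0.83, array([0.66386557, 0.12597492, 0.        ])), (array([ 56.896, 384.72 ]), 0.79, array([5.39157176e-01, 3.42845933e-01, 5.55111512e-17]))]
cap in tool [-0.0009456   0.00086384  0.00750491]
```

View pics/w4.png

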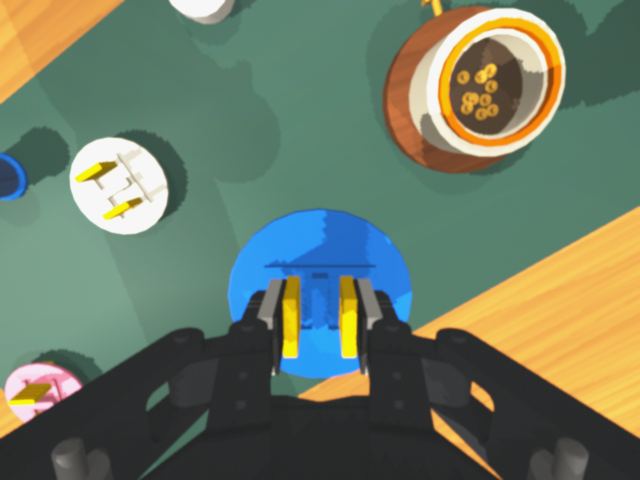

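The cap is in hand, with its flange centred at (319,293). The pot's ring is clear at (498,85). I'll fit the ring circle (radius 39.5 mm) to the contours from the wrist and top cameras to get its centre and height.

```bash
cat > fit.py <<'E'
from h import *
from scipy.optimize import least_squares
def ringpts(im,roi):
    h=cv2.cvtColor(im,cv2.COLOR_BGR2HSV);m=((h[...,0]>5)&(h[...,0]<20)&(h[...,1]>150)&(h[...,2]>110)).astype(np.uint8)
    k=np.zeros_like(m);x0,y0,x1,y1=roi;k[y0:y1,x0:x1]=1;m*=k
    m=cv2.resize(m,None,fx=1,fy=1)
    n,l,st,c=cv2.connectedComponentsWithStats(m);i=1+np.argmax(st[1:,4])
    ys,xs=np.nonzero(l==i);c0=np.array([(xs.min()+xs.max())/2,(ys.min()+ys.max())/2])
    o,inn=[],[]
    for a in np.linspace(0,2*np.pi,72,endpoint=False):
        r=np.arange(5,90,.25);p=c0+r[:,None]*[np.cos(a),np.sin(a)];q=np.round(p).astype(int)
        ok=(q[:,0]>=0)&(q[:,0]<640)&(q[:,1]>=0)&(q[:,1]<480);v=np.zeros(len(r),bool);v[ok]=l[q[ok,1],q[ok,0]]==i
        if v.any(): o.append(p[np.nonzero(v)[0][-1]]);inn.append(p[np.nonzero(v)[0][0]])
    return o,inn
def fit(views,free=False):
    # views: (cam,pts_outer,pts_inner,state)
    D=[]
    for cam,o,i,s in views:
        D.append(([ray(cam,*p,s) for p in o],[ray(cam,*p,s) for p in i]))
    def f(x):
        r=[]
        for o,i in D:
            for L,R0 in((o,.0395),(i,.0345)):
                for a,d in L:
                    p=a+d*(x[2]-a[2])/d[2];r.append(np.hypot(p[0]-x[0],p[1]-x[1])-R0)
        return np.array(r)*1e3
    q=least_squares(f,[.565,-.163,.09],loss='soft_l1');return q.x,np.sqrt(np.mean(q.fun**2))
E
python3 - <<'E'
from fit import *
s=get_state()
w=ringpts(cv2.imread('pics/w4.png'),(400,0,600,190));t=ringpts(cv2.imread('pics/top0.png'),(405,220,475,285))
print('w',fit([('wrist',*w,s)]));print('t',fit([('top',*t,s)]));print('both',fit([('wrist',*w,s),('top',*t,s)]))
E
```

```text
w (array([ 0.57791784, -0.12504153,  0.14114861]), np.float64(2.0142502584058057))
t (array([ 0.56503562, -0.16673619,  0.07241535]), np.float64(1.0539859753329377))
both (array([ 0.56969504, -0.13180361,  0.1640344 ]), np.float64(9.645440015281658))
```

```bash
python3 -m handwheel '[[[0.028,-0.0023,0.0295,-0.005,0],[0.028,-0.0023,0.0295,-0.005,0],[0.028,-0.0023,0.0295,-0.005,0],[0.028,-0.0023,0.0295,-0.005,0],[0.028,0,0,0,0],[0.028,0,0,0,0],[0.028,0,0,0,0]]]'
python3 pot.py w5
python3 - <<'E'
from fit import *
s=get_state();im=cv2.imread('pics/w5.png')
w=ringpts(im,(200,0,440,205));print(fit([('wrist',*w,s)]));print(fit([('wrist',w[0],[],s)]))
for p in w[0]: cv2.circle(im,tuple(int(round(v)) for v in p),1,(255,0,255),-1)
for p in w[1]: cv2.circle(im,tuple(int(round(v)) for v in p),1,(255,255,0),-1)
cv2.imwrite('pics/w5b.png',im)
E
```

```text
time: 7.48
eef_pos: [0.4745, -0.1024, 0.2123]
tcp_rot: [0.958, -0.285, 0.0, -0.0]
contact_force: [0.5, 0.3, -0.0]
opening: 0.333
finger_force: 21.7
-33.13549765309316 [ 0.47446544 -0.10243722  0.21227612] 0.028398491270025212
ring (((252.6586456298828, 98.87396240234375), (96.1983642578125, 233.3938446044922), 56.4531135559082), array([318,  23,  30,   9,  33], dtype=int32))
flange ((318.9921875, 292.17999267578125), (167.12841796875, 181.99658203125), 88.89171600341797) [  228   209   183   167 15481]
block []
cap [(array([319.104, 285.504]), 0.84, array([ 0.40072378, -0.05491809,  0.        ])), (array([ 19.008, 173.424]), 0.71, array([0.6654017 , 0.12904498, 0.        ]))]
cap in tool [-0.00065055  0.00067939  0.00749953]
(array([ 0.55389369, -0.15709762,  0.14863273]), np.float64(1.3410011403041189))
(array([ 0.55228156, -0.15586923,  0.14507402]), np.float64(0.19685965732993915))
```

View pics/w5b.png

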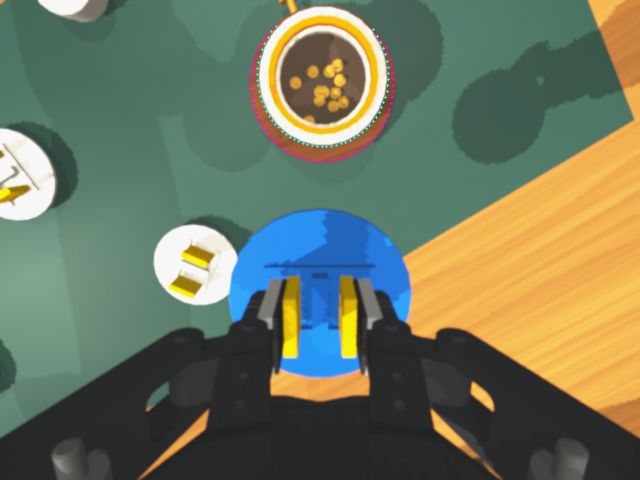

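The mask picked up the wooden block. The real ring is centred near (327,76), with a radius of about 59 px. I'll segment it by brightness instead.

```bash
sed -i 's/m=((h\[...,0\]>5)&(h\[...,0\]<20)&(h\[...,1\]>150)&(h\[...,2\]>110))/m=((h[...,0]>8)\&(h[...,0]<25)\&(h[...,1]>170)\&(h[...,2]>195))/' fit.py
python3 - <<'E'
from fit import *
s=get_state();im=cv2.imread('pics/w5.png')
h=cv2.cvtColor(im,cv2.COLOR_BGR2HSV)
print(h[76,262:280].tolist(), h[150,330].tolist())
w=ringpts(im,(240,0,410,160));print(fit([('wrist',*w,s)]),fit([('wrist',w[0],[],s)]))
e=cv2.fitEllipse(np.array(w[0],np.float32));print(e)
s4=dict(s);s4['eef_pos']=np.array([0.54526239,-0.00938195,0.19013595])
s4['tcp_rot']=R.from_euler('z',-33.241,degrees=True)*R.from_euler('x',180,degrees=True);s4['tcp_rot']=s4['tcp_rot'].as_quat()
w4=ringpts(cv2.imread('pics/w4.png'),(420,0,590,165));print(fit([('wrist',*w4,s4)]),fit([('wrist',w4[0],[],s4)]),cv2.fitEllipse(np.array(w4[0],np.float32)))
print('wrist2',fit([('wrist',*w,s),('wrist',*w4,s4)]))
t=ringpts(cv2.imread('pics/top0.png'),(405,220,475,285));print('top',fit([('top',*t,s)]));print('all',fit([('wrist',*w,s),('wrist',*w4,s4),('top',*t,s)]))
E
```

```text
[[0, 0, 247], [0, 0, 247], [30, 1, 247], [30, 2, 247], [30, 6, 247], [28, 31, 247], [24, 119, 247], [24, 245, 247], [23, 245, 247], [23, 245, 247], [23, 245, 247], [22, 245, 247], [20, 236, 246], [14, 125, 231], [20, 55, 233], [23, 33, 240], [23, 35, 238], [20, 55, 210]] [11, 166, 161]
(array([ 0.56445307, -0.16490836,  0.07817477]), np.float64(0.5456482844201889)) (array([ 0.56515614, -0.16542133,  0.07566707]), np.float64(0.25488367957467556))
((322.67559814453125, 74.48785400390625), (108.5474853515625, 117.55109405517578), 1.6634199619293213)
(array([ 0.56414532, -0.16567267,  0.08077246]), np.float64(0.7862249852161057)) (array([ 0.56440485, -0.16561915,  0.08116612]), np.float64(0.5183078743071948)) ((499.75128173828125, 81.73468017578125), (114.71256256103516, 134.29769897460938), 37.42571258544922)
wrist2 (array([ 0.56409097, -0.16498845,  0.08110454]), np.float64(0.7770641953834756))
top (array([ 0.56492115, -0.16472804,  0.07879429]), np.float64(0.8474762105886634))
all (array([ 0.56428433, -0.16473308,  0.08086599]), np.float64(0.9005981390434042))
```

The wrist and top views agree: pot axis at (0.5645, -0.165), ring top about 0.080 high. That puts the rim at about 0.073, within its allowed range. Moving over the pot.

```bash
python3 -m handwheel '[[[0.028,0.0276,0.0006,0,0],[0.028,0.0276,0.0007,0,0],[0.028,0.0276,0.0006,0,0],[0.028,0.0278,0.0007,0,0],[0.028,0,0,0.03,0],[0.028,0,0,0.03,0],[0.028,0,0,0.02,0],[0.028,0,0,0,0],[0.028,0,0,0,0],[0.028,0,0,0,0]]]'
python3 - <<'E'
from h import *
s=get_state();print(yaw(s),s['eef_pos'],s['contact_force'],s['opening']*.0854)
print(tool(.5657-s['eef_pos'][0],-.1651-s['eef_pos'][1],0,s))
for c in('side','top'):cv2.imwrite(f'pics/{c}6.png',viewer.read_camera(c))
im=cv2.resize(cv2.imread('pics/side6.png')[300:480,220:420],None,fx=4,fy=4-1);cv2.imwrite('pics/s6c.png',im[:540])
E
```

```text
time: 8.47
eef_pos: [0.5665, -0.166, 0.1337]
tcp_rot: [0.958, -0.285, 0.001, 0.0]
contact_force: [-0.2, 0.0, 0.4]
opening: 0.334
finger_force: 21.7
-33.13676397794953 [ 0.5665266  -0.16601651  0.13367822] [-0.21365062  0.00380444  0.40054967] 0.028489807356868964
[-1.19316605e-03 -3.15599961e-04 -2.36782653e-06]
```

View pics/s6c.png

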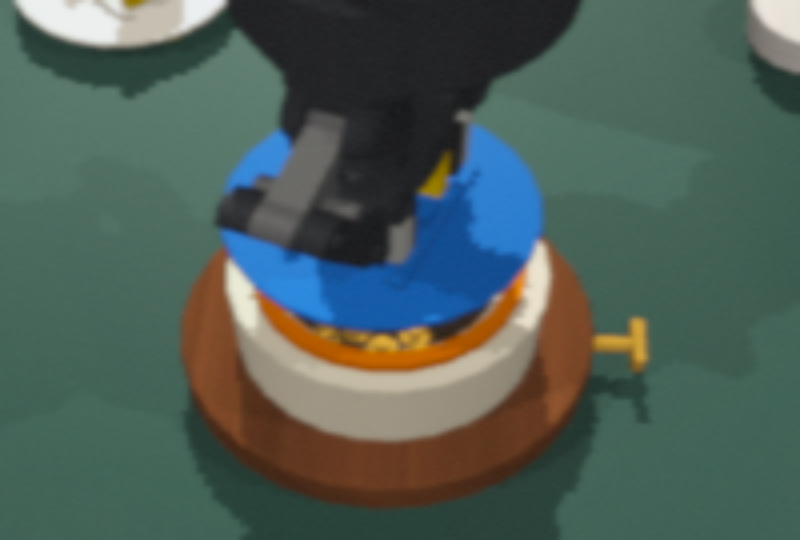

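The cap sits centred above the ring, just above the rim in the crop (blue flange around 380,230). I'll correct by about 1 mm and feel downward.

```bash
python3 -m handwheel '[[[0.028,-0.0012,-0.0003,0.008,0],[0.028,0,0,0.009,0],[0.028,0,0,0.008,0],[0.028,0,0,0,0],[0.028,0,0,0,0],[0.028,0,0,0,0]]]'
python3 -m handwheel '[[[0.028,0,0,0.002,0],[0.028,0,0,0.002,0],[0.028,0,0,0.002,0],[0.028,0,0,0,0],[0.028,0,0,0,0]]]'
```

```text
time: 9.07
eef_pos: [0.5643, -0.1652, 0.1071]
tcp_rot: [0.958, -0.286, -0.001, -0.0]
contact_force: [0.5, 0.0, -0.5]
opening: 0.331
finger_force: 21.7
time: 9.48
eef_pos: [0.5648, -0.1654, 0.1013]
tcp_rot: [0.958, -0.286, 0.0, 0.0]
contact_force: [1.8, -1.0, -1.3]
opening: 0.334
finger_force: 21.6
```

```bash
python3 -m handwheel '[[[0.028,0.0005,0,0.001,0],[0.028,0,0,0.001,0],[0.028,0,0,0.001,0],[0.028,0,0,0,0],[0.028,0,0,0,0]]]'
python3 -m handwheel '[[[0.028,0,0,0.001,0],[0.028,0,0,0.001,0],[0.028,0,0,0,0],[0.028,0,0,0,0]]]'
```

```text
time: 9.9
eef_pos: [0.5659, -0.1659, 0.0995]
tcp_rot: [0.958, -0.286, 0.001, 0.0]
contact_force: [2.3, 0.0, 4.8]
opening: 0.337
finger_force: 22.9
time: 10.23
eef_pos: [0.5667, -0.1661, 0.0985]
tcp_rot: [0.958, -0.286, 0.002, 0.0]
contact_force: [3.5, 0.2, 7.0]
opening: 0.334
finger_force: 23.6
```

```bash
python3 - <<'E'
from h import *
s=get_state();print(s['eef_pos'],s['contact_force'],s['wrist_torque'])
im=viewer.read_camera('side');cv2.imwrite('pics/s7c.png',cv2.resize(im[330:450,240:400],None,fx=5,fy=5,interpolation=cv2.INTER_CUBIC))
E
```

```text
[ 0.56669572 -0.16612285  0.09854292] [3.45655771 0.17285068 6.998704  ] [ 0.01194062 -0.19960716 -0.04968392]
```

View pics/s7c.png

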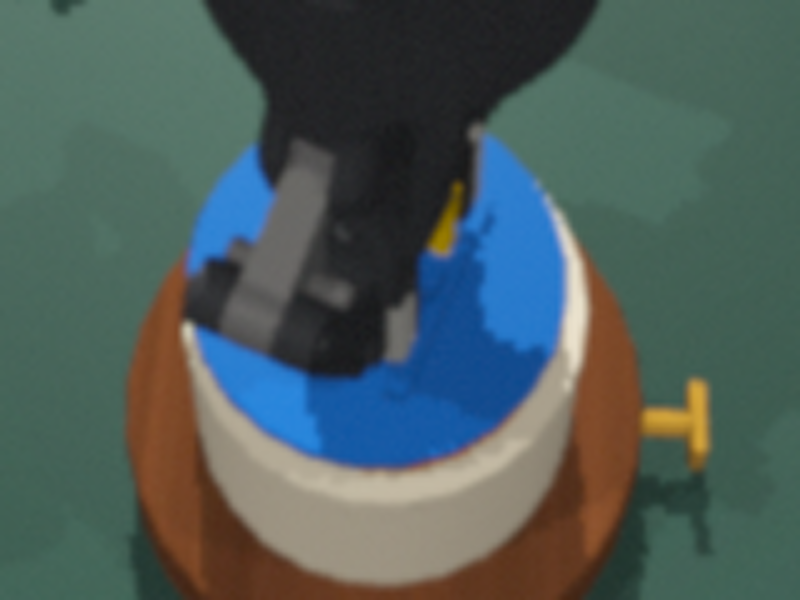

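The flange (crop centre about 375,300) looks close to the rim and slightly towards -x: the white margin is wider on the right. I'll project the competing height hypotheses to tell whether it is resting on the ring or caught on the lip.

```bash
python3 - <<'E'
from h import *
p=viewer.camera_params('side');f=240/np.tan(np.radians(p['fov_y'])/2);M=R.from_quat(p['attitude']).as_matrix()
def circ(c,r,z):
    a=np.linspace(0,2*np.pi,360);P=np.c_[c[0]+r*np.cos(a),c[1]+r*np.sin(a),0*a+z]
    q=(P-p['xyz'])@M;u=p['cx']+f*q[:,0]/-q[:,2];v=p['cy']-f*q[:,1]/-q[:,2];return u,v
def crop(u,v):return np.round([(u.min()-240)*5,(u.max()-240)*5,(v.max()-330)*5],0)
for z in(.07,.073,.077,.081,.085):print('rim',z,crop(*circ((.5645,-.165),.046,z)))
for z in(.085,.088,.091,.094):print('flange bottom',z,crop(*circ((.565,-.165),.043,z)))
im=cv2.imread('pics/s7c.png');h=cv2.cvtColor(im,cv2.COLOR_BGR2HSV)
b=(h[...,0]>95)&(h[...,0]<125)&(h[...,1]>150)&(h[...,2]>70);y,x=np.nonzero(b);print('blue',x.min(),x.max(),y.max())
c=im[:,375];print([(i,c[i].tolist()) for i in range(450,600,8)])
t=cv2.imread('pics/side0.png');
for x in(316,320):print([(i,t[i,x].tolist()) for i in range(405,450,2)])
E
```

```text
rim 0.07 [183. 582. 518.]
rim 0.073 [182. 583. 513.]
rim 0.077 [181. 584. 507.]
rim 0.081 [180. 585. 500.]
rim 0.085 [178. 586. 493.]
flange bottom 0.085 [194. 575. 478.]
flange bottom 0.088 [193. 576. 473.]
flange bottom 0.091 [193. 577. 467.]
flange bottom 0.094 [192. 578. 462.]
blue 190 561 464
[(450, [166, 91, 22]), (458, [165, 89, 25]), (466, [131, 90, 78]), (474, [132, 155, 171]), (482, [162, 183, 192]), (490, [164, 185, 194]), (498, [158, 178, 188]), (506, [136, 154, 164]), (514, [130, 148, 156]), (522, [130, 148, 156]), (530, [131, 147, 156]), (538, [131, 148, 157]), (546, [131, 147, 157]), (554, [131, 148, 157]), (562, [131, 147, 156]), (570, [131, 149, 157]), (578, [122, 139, 150]), (586, [72, 91, 120]), (594, [34, 58, 104])]
[(405, [27, 60, 83]), (407, [27, 38, 50]), (409, [24, 36, 47]), (411, [28, 67, 93]), (413, [42, 135, 179]), (415, [37, 115, 156]), (417, [0, 106, 176]), (419, [0, 114, 196]), (421, [0, 98, 179]), (423, [46, 81, 132]), (425, [122, 143, 155]), (427, [130, 149, 158]), (429, [157, 175, 175]), (431, [114, 129, 134]), (433, [101, 114, 122]), (435, [100, 115, 123]), (437, [99, 114, 122]), (439, [99, 114, 121]), (441, [98, 114, 122]), (443, [100, 113, 123]), (445, [95, 110, 119]), (447, [49, 64, 89]), (449, [22, 42, 76])]
[(405, [25, 37, 48]), (407, [25, 38, 52]), (409, [23, 62, 89]), (411, [35, 108, 149]), (413, [43, 102, 139]), (415, [43, 75, 101]), (417, [0, 109, 184]), (419, [0, 115, 198]), (421, [0, 96, 178]), (423, [45, 81, 130]), (425, [121, 142, 154]), (427, [128, 147, 157]), (429, [126, 145, 154]), (431, [103, 118, 126]), (433, [98, 113, 121]), (435, [98, 113, 120]), (437, [99, 114, 121]), (439, [100, 115, 122]), (441, [99, 114, 121]), (443, [98, 113, 121]), (445, [93, 108, 117]), (447, [41, 57, 83]), (449, [23, 41, 74])]
```

```bash
python3 -m handwheel '[[[0.028,0.0010,-0.0006,0,0],[0.028,0,0,0,0],[0.028,0,0,0,0],[0.028,0,0,0,0]]]'; python3 -m handwheel '[[[0.028,0,0,0.0005,0],[0.028,0,0,0.0005,0],[0.028,0,0,0,0],[0.028,0,0,0,0]]]'
```

```text
time: 10.62
eef_pos: [0.567, -0.1659, 0.0965]
tcp_rot: [0.958, -0.286, 0.001, 0.0]
contact_force: [4.4, -0.9, 0.8]
opening: 0.333
finger_force: 22.3
time: 10.95
eef_pos: [0.567, -0.1659, 0.0956]
tcp_rot: [0.958, -0.286, 0.001, 0.0]
contact_force: [5.5, -0.6, 1.4]
opening: 0.335
finger_force: 22.3
```

```bash
python3 -m handwheel '[[[0.028,0.0010,-0.0006,0,0],[0.028,0,0,0,0],[0.028,0,0,0,0],[0.028,0,0,0,0]]]'
```

```text
time: 11.28
eef_pos: [0.5672, -0.1658, 0.0952]
tcp_rot: [0.958, -0.286, -0.0, 0.0]
contact_force: [3.7, -2.2, 2.3]
opening: 0.341
finger_force: 22.4
```

```bash
python3 -m handwheel '[[[0.028,0.0010,-0.0003,0,0],[0.028,0,0,0,0],[0.028,0,0,0,0],[0.028,0,0,0,0]]]';python3 -m handwheel '[[[0.028,0,0,0.0007,0],[0.028,0,0,0.0007,0],[0.028,0,0,0,0],[0.028,0,0,0,0]]]'
```

```text
time: 11.62
eef_pos: [0.5674, -0.1657, 0.0948]
tcp_rot: [0.958, -0.286, -0.001, 0.0]
contact_force: [-1.2, -1.6, 1.2]
opening: 0.332
finger_force: 22.3
time: 11.95
eef_pos: [0.5676, -0.1657, 0.0935]
tcp_rot: [0.958, -0.286, -0.001, -0.0]
contact_force: [-1.0, -1.4, 2.1]
opening: 0.332
finger_force: 22.3
```

```bash
for i in 1 ; do python3 -m handwheel '[[[0.028,0,0,0.0007,0],[0.028,0,0,0.0007,0],[0.028,0,0,0,0],[0.028,0,0,0,0]]]'; done; python3 -m handwheel '[[[0.028,0,0,0.0005,0],[0.028,0,0,0.0005,0],[0.028,0,0,0,0],[0.028,0,0,0,0]]]'
```

```text
time: 12.28
eef_pos: [0.5679, -0.1656, 0.0924]
tcp_rot: [0.958, -0.286, -0.001, -0.0]
contact_force: [-3.3, 0.4, 3.9]
opening: 0.33
finger_force: 22.5
time: 12.62
eef_pos: [0.5681, -0.1657, 0.0915]
tcp_rot: [0.958, -0.286, -0.0, -0.0]
contact_force: [-3.7, 1.0, 4.2]
opening: 0.332
finger_force: 22.7
```

```bash
python3 -m handwheel '[[[0.028,-0.0006,0.0003,0,0],[0.028,0,0,0,0],[0.028,0,0,0,0],[0.028,0,0,0,0]]]'; python3 -m handwheel '[[[0.028,0,0,0.0005,0],[0.028,0,0,0.0005,0],[0.028,0,0,0,0],[0.028,0,0,0,0]]]'; python3 -c "
from h import *
im=viewer.read_camera('side');cv2.imwrite('pics/s8c.png',cv2.resize(im[330:450,240:400],None,fx=5,fy=5,interpolation=cv2.INTER_CUBIC))
im=cv2.imread('pics/s8c.png');h=cv2.cvtColor(im,cv2.COLOR_BGR2HSV)
b=(h[...,0]>95)&(h[...,0]<125)&(h[...,1]>150)&(h[...,2]>70);y,x=np.nonzero(b);print('blue',x.min(),x.max(),y.max())
c=im[:,375];print([(i,c[i].tolist()) for i in range(458,520,5)])"
```

```text
time: 12.95
eef_pos: [0.5681, -0.1657, 0.0918]
tcp_rot: [0.958, -0.286, 0.001, -0.0]
contact_force: [-0.9, 1.4, 3.6]
opening: 0.333
finger_force: 22.7
time: 13.28
eef_pos: [0.568, -0.1657, 0.0908]
tcp_rot: [0.958, -0.286, 0.0, -0.0]
contact_force: [-0.7, 2.6, 4.4]
opening: 0.332
finger_force: 22.9
blue 201 565 474
[(458, [165, 89, 17]), (463, [166, 90, 24]), (468, [164, 87, 20]), (473, [160, 93, 45]), (478, [150, 127, 124]), (483, [157, 174, 183]), (488, [162, 184, 193]), (493, [162, 183, 193]), (498, [156, 178, 187]), (503, [143, 162, 171]), (508, [131, 149, 158]), (513, [129, 148, 155]), (518, [130, 147, 156])]
```

```bash
python3 -m handwheel '[[[0.028,0,0,0.0005,0],[0.028,0,0,0.0005,0],[0.028,0,0,0,0],[0.028,0,0,0,0],[0.028,0,0,0,0]]]'; python3 -m handwheel '[[[0.028,0,0,0.0004,0],[0.028,0,0,0.0004,0],[0.028,0,0,0,0],[0.028,0,0,0,0],[0.028,0,0,0,0],[0.028,0,0,0,0]]]'
```

```text
time: 13.75
eef_pos: [0.568, -0.1658, 0.09]
tcp_rot: [0.958, -0.286, 0.0, -0.0]
contact_force: [-0.6, 2.7, 5.7]
opening: 0.335
finger_force: 23.1
time: 14.25
eef_pos: [0.568, -0.1657, 0.0893]
tcp_rot: [0.958, -0.286, 0.0, -0.0]
contact_force: [-1.2, 2.2, 6.4]
opening: 0.332
finger_force: 23.2
```

Steady at about 6.4 N with a clean 1 N/mm slope, so the ring is in about 5 mm. That is past the 3.5 mm latch point and short of the hard rim. I'll press a hair more and release.

```bash
python3 -m handwheel '[[[0.028,0,0,0.0004,0],[0.028,0,0,0,0],[0.028,0,0,0,0]]]'; python3 -m handwheel '[[[0.055,0,0,0,0],[0.055,0,0,0,0],[0.055,0,0,0,0],[0.055,0,0,0,0],[0.055,0,0,0,0],[0.055,0,0,0,0]]]'
```

```text
time: 14.5
eef_pos: [0.568, -0.1657, 0.089]
tcp_rot: [0.958, -0.286, 0.0, -0.0]
contact_force: [-1.4, 2.9, 6.3]
opening: 0.333
finger_force: 23.3
time: 15.0
eef_pos: [0.5673, -0.1659, 0.0877]
tcp_rot: [0.958, -0.286, -0.0, 0.0]
contact_force: [0.5, 0.9, 0.3]
opening: 0.645
finger_force: 0.0
```

Released. I'll retreat straight up and check from the wrist and the side.

```bash
python3 -m handwheel '[[[0.07,0,0,-0.01,0],[0.07,0,0,-0.02,0],[0.07,0,0,-0.03,0],[0.07,0,0,-0.03,0],[0.07,0,0,-0.02,0],[0.07,0,0,0,0],[0.07,0,0,0,0]]]'
python3 - <<'E'
from h import *
s=get_state()
w=viewer.read_camera('wrist');im=viewer.read_camera('side')
a=cv2.resize(im[330:450,240:400],None,fx=3,fy=3,interpolation=cv2.INTER_CUBIC)
b=cv2.resize(w[120:340,180:460],(420,330));c=np.zeros((360,900,3),np.uint8);c[:,:480]=a;c[:330,480:]=b;cv2.imwrite('pics/end.png',cv2.resize(c,(800,320)))
p=np.array([cc for cc,ar in tabs(w,(180,120,460,330))]);ar=[ar for cc,ar in tabs(w,(180,120,460,330))]
zt=.0635+.0435+.005
P=[at('wrist',*q,zt,s) for q in p];print(p,ar,P)
if len(P)>=2: print('tab centre gap mm',np.linalg.norm(P[0]-P[1])*1e3)
h=cv2.cvtColor(im,cv2.COLOR_BGR2HSV)[330:450,240:400];y,x=np.nonzero((h[...,0]>95)&(h[...,0]<125)&(h[...,1]>150)&(h[...,2]>70));print('blue crop',x.min()*5,x.max()*5,y.max()*5)
E
```

```text
time: 15.58
eef_pos: [0.5685, -0.1663, 0.2006]
tcp_rot: [0.958, -0.286, 0.002, 0.0]
contact_force: [0.1, -0.6, -1.2]
opening: 0.822
finger_force: 0.0
[[289.73205742 141.83253589]
 [294.37912088 244.11538462]
 [345.1548913  243.64945652]] [np.int32(209), np.int32(364), np.int32(368)] [array([ 0.6334153 , -0.18736486,  0.112     ]), array([ 0.57576723, -0.15158032,  0.112     ]), array([ 0.55695417, -0.18089104,  0.112     ])]
tab centre gap mm 67.85155092881483
blue crop 200 560 470
```

View pics/end.png

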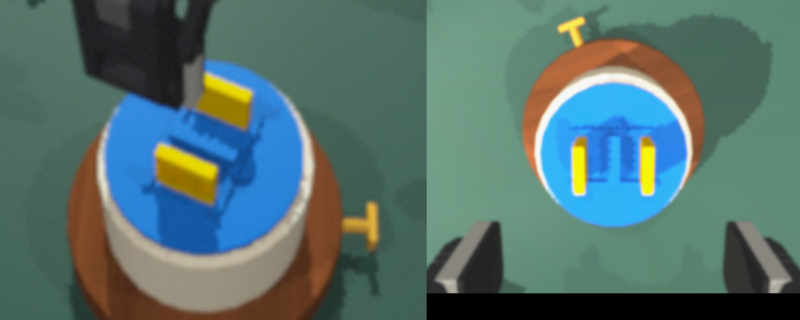

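The cap sits level and centred on the pot. The tabs at (580,165) and (648,165) are about 35 mm apart centre to centre, the same spacing measured on the free cap, so they are fully sprung out and the latches are under the lip. The gripper is clear, so I'll hand in.

```bash
python3 -c "
from plant import sign_off
print(sign_off())"
```

```text
the job is handed in; nothing more can be done
None
```

I handed the job in at about 15.6 s: the blue cap is in the pot, level, with both tabs sprung out under the rim; the highest force I read while pressing was about 7 N, and I never moved near the spool, jar or tin.

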